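# Weigh the full bean canister

### The job

Two identical lidded bean canisters stand on the bar, one full and one empty: tell by lifting which is the heavy one, and set the full one down gently, upright, in the middle of the spring scale's round pan, without slamming or pressing the pan down to its stop. The empty one must end standing upright where it stood at the start; do not tip either over.

Things in the scene. Friction and masses are not known exactly. Their poses are not given: they have to be found in the camera images.
- canister_a: one of two look-alike canisters: upright metal cylinder, 100 mm across; clamped flat lid 104 mm across, its top 113 mm above the underside; on its centre a round upright dark wooden knob, 30 mm across, 40 mm tall (113 to 153 mm up). Origin: centre of the underside, z up. Stands on the counter (z = 0). One weighs 0.55 to 0.65 kg (full), the other 0.23 to 0.27 (empty); the name does not tell.
- canister_b: one of two look-alike canisters: upright metal cylinder, 100 mm across; clamped flat lid 104 mm across, its top 113 mm above the underside; on its centre a round upright dark wooden knob, 30 mm across, 40 mm tall (113 to 153 mm up). Origin: centre of the underside, z up. Stands on the counter (z = 0). One weighs 0.55 to 0.65 kg (full), the other 0.23 to 0.27 (empty); the name does not tell.
- pan_top (a point): centre of the upper face of the scale's round flat steel pan (152 mm across), which sits on a square grey scale body (170 x 170 mm, fixed to the counter; 35 mm high). The point is 75 mm above the counter with the pan empty and sinks with the pan.
- scale_pan (a joint): how far the pan has sunk straight down, in m: 0 empty, 0.03 at its bottom stop. Sprung at about 500 N/m and damped: it settles 4 to 5 mm down under the empty canister and 10 to 12.5 mm down under the full one.
Things that resemble listed ones, but are neither listed nor needed, are in the scene too. Leave any yellow look-alike of the canister_a alone.

How it is judged:
At the end, for the whole second after the job is handed in: The full canister stands upright (within 7 degrees) on the pan, its axis within 30 mm of the pan's centre, the pan sunk more than 8 mm under it (only the full one does that); the empty canister stands upright within 60 mm of where it started; both released and at rest (value of joint scale_pan above 0.008 m and velocity of joint scale_pan below 0.02 m/s and ((horizontal distance between canister_a and pan_top below 0.03 m and z of canister_a in the frame of pan_top between -0.01 and 0.01 m and distance of canister_b from where it was at the start of the episode below 0.06 m) or (horizontal distance between canister_b and pan_top below 0.03 m and z of canister_b in the frame of pan_top between -0.01 and 0.01 m and distance of canister_a from where it was at the start of the episode below 0.06 m)) and angle between each of canister_a, canister_b's own z axis and vertical below 0.12 rad and linear speed of each of canister_a, canister_b below 0.02 m/s); the robot touches nothing.
It fails at once if the pan is slammed or pressed down almost to its bottom stop (more than 27 mm) (value of joint scale_pan above 0.027 m).
It fails at once if a canister is tipped over (more than 35 degrees) (angle between any of canister_a, canister_b's own z axis and vertical above 0.6 rad).
It also fails if it takes over 61 s, if anything falls off the work surface, if the arm or the gripper's body presses on something with over 40 N, if the wrist force passes 120 N, or if a joint passes its speed limit or range.

### The arm

A 7-joint arm with a two-finger parallel gripper is mounted at the origin on the work surface. World frame = base frame: x ahead of the robot, y to its left, z up, the work surface at z = 0. Lengths are in m, angles in rad, forces in N, time in s.
With the tool pointing down it reaches from about 0.425 to 0.875 m from the base axis. Payload 9.9 kg.
Tool frame: the origin (TCP) lies at the very end of the fingers, on their centre line; the grasp point (between the pads) lies 19 mm behind it; x points along the fingers, y is the direction in which the jaws open and shut, and the axes are right-handed (so a half turn about x gives the same grasp; the last joint's range is limited). The gripper opens to 85 mm and grips with 20 to 120 N. Pads are 22 mm wide; open, the fingers measure 114 mm over their backs; the gripper's body (76 mm by 85 mm) begins 54 mm behind the grasp point. The pads swing forward as they close: fully open they stand 13 mm farther back than shut.
Start: joints at [-1.224, 0.576, 0.025, 1.437, -0.015, 1.129, -0.057], TCP at [0.282, 0.613, 0.208] pointing down, gripper open.
Joint ranges: [-2.76, 2.76], [-0.34, 2.15], [-1.52, 1.57], [0.19, 2.46], [-1.09, 4.23], [0.17, 1.99], [-2.82, 2.82]. Speed limits (rad/s): [2.22, 2.22, 3.01, 3.01, 3.14, 3.14, 3.14].

### API

Orientations are given as a rotation vector (axis times angle).
In Python, from workcell import bot, vision, sign_off gives the robot as it stands.
- The arm moves only by the shell command python3 -m jog 'ROWS' [FORCE]. ROWS is JSON, a list of rows, each a list of 7 numbers: the shift along the tool's x, y, z in m, then the turn, a rotation vector about the tool's x, y, z in degrees, then the opening, from -1 (shut) to 1 (fully open). In form: [[tx, ty, tz, ax, ay, az, gripper], ...]. A call has 1 to 5 rows; each row is the pose to reach, as a shift and turn from the pose commanded when the call began, along the tool's axes at that moment; what a row does not reach only later rows make up. A row lasts 1/12 s, in which the tool goes at most 41.7 mm and 7.16 degrees, less where a joint would pass 70% of its speed; a pose out of reach is approached as far as the arm can. A call with a gripper value outside its range is refused whole. The fingers move at their own pace and stop on an object; FORCE is the grip in N (left out, the last holds). Time passes only in rows, so rows that repeat a pose let the fingers close. It gives the time, the measured TCP pose, the force and the opening at its end, in the units of the state.
- bot.sense(): the state, without advancing time (a new reading comes with each control period).
- vision.get_image(name): name is "scene" or "top" or "wrist"; returns a dict with "pixels" (480x640x3 uint8, red, green, blue), "range_z" (480x640 float32, m along the optical axis (not along the pixel's ray), 0 where there is no reading), "K" (3x3 intrinsics, pixels), "cam_to_world" (4x4, takes a point from camera to world coordinates). Camera axes: x right, y down, z forward; pixel columns grow to the right and rows downward; lengths in m; the calibration is good to about 2 mm. A picture is of the moment at which its call begins.
- sign_off(): hands the job in, once; it reports no verdict.
The state is a dict: "time": time; "joint_pos": joint angles; "qvel": joint speeds; "joint_efforts": joint torques, N m; "tool_pos": TCP position; "orientation": TCP orientation; "force": force on the tool from outside, world axes, zero at the start; "moment": the same for the moment, N m; "opening": opening from 0.0 (shut) to 1.0 (fully open).
Only numpy, scipy, OpenCV 4.12 (cv2) and the standard library are available. Lean on these libraries where they do the work, as an engineer would, in place of code of your own. Each camera call takes 0.05 s, during which the arm holds its last target. There are 200 camera calls.

## Working session

There is one attempt and no reset: what is moved stays moved. The work goes in short steps, Python scripts to look and compute and a shell command to move; the robot and the scene stay as the last step left them, time stands still between calls to the robot, and variables do not carry over. Pictures are saved under pics/ and viewed, about 8 in all and at most 12, crops included, and the job is handed in when it is done.

```bash
mkdir -p pics; ls
python3 - <<'E'
from workcell import bot, vision
import cv2,numpy as np
s=bot.sense(); print({k:np.round(v,3).tolist() for k,v in s.items()})
for n in("top","scene"):
    d=vision.get_image(n); np.savez(f"pics/{n}0.npz",**d); cv2.imwrite(f"pics/{n}0.png",d["pixels"][:,:,::-1]); print(n,d["K"].round(1).tolist(),d["cam_to_world"].round(3).tolist())
E
```

```text
pics
{'time': 0.0, 'joint_pos': [-1.224, 0.577, 0.025, 1.438, -0.015, 1.129, -0.057], 'qvel': [-0.001, 0.0, 0.001, -0.0, 0.002, -0.001, 0.0], 'joint_efforts': [0.0, -76.573, 2.25, -28.599, 0.015, 0.012, 0.0], 'tool_pos': [0.282, 0.613, 0.208], 'orientation': [0.337, 1.545, -0.339], 'force': [-0.363, -0.043, 0.535], 'moment': [-0.015, -0.011, 0.017], 'opening': 1.004}
top [[435.8, 0.0, 325.3], [0.0, 435.8, 237.6], [0.0, 0.0, 1.0]] [[0.023, -0.982, 0.187, 0.325], [-1.0, -0.02, 0.018, -0.048], [-0.014, -0.188, -0.982, 0.956], [0.0, 0.0, 0.0, 1.0]]
scene [[584.0, 0.0, 320.2], [0.0, 584.0, 241.1], [0.0, 0.0, 1.0]] [[-0.549, 0.445, -0.708, 1.512], [0.836, 0.295, -0.462, 0.612], [0.003, -0.846, -0.534, 0.816], [0.0, 0.0, 0.0, 1.0]]
```

View pics/top0.png

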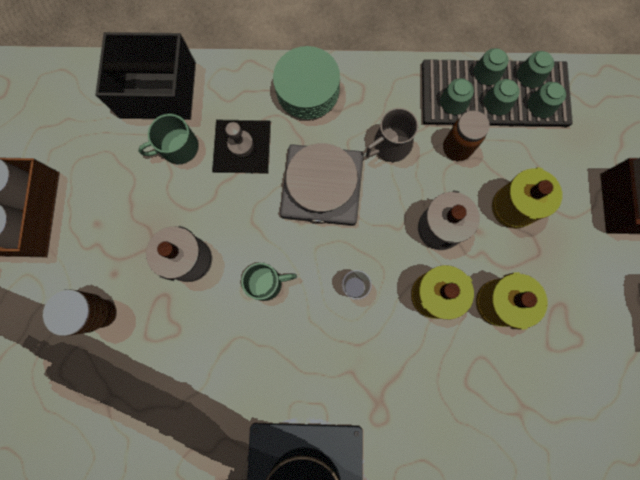

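View pics/scene0.png

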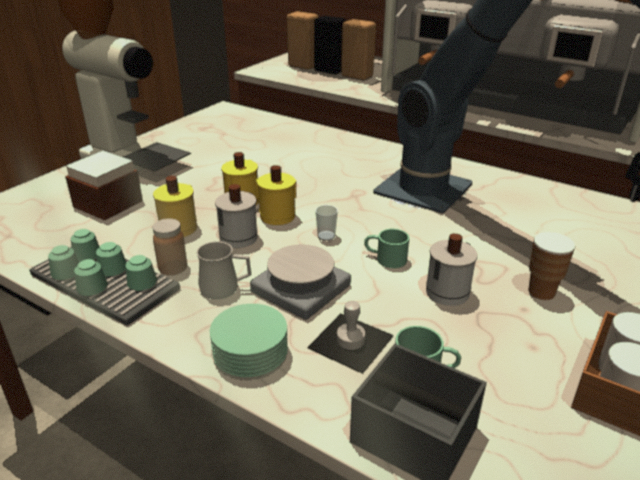

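The top view shows two grey metal canisters with dark knobs, at about (178,253) and (450,218). They match the description; the three yellow ones at (535,193), (445,292) and (520,300) are decoys to leave alone. The pan is at (321,178). The scene view agrees: grey canisters at (451,268) and (236,215), pan at (301,270). Next I'll measure and make one enlarged crop.

```bash
cat > h.py <<'E'
import numpy as np,cv2
def cloud(d):
    K=d["K"];z=d["range_z"].astype(float);v,u=np.indices(z.shape)
    P=np.stack([(u-K[0,2])/K[0,0]*z,(v-K[1,2])/K[1,1]*z,z],-1)
    T=d["cam_to_world"];W=P@T[:3,:3].T+T[:3,3];W[z==0]=np.nan
    return W
def circ(W,c,zlo,zhi,R):
    m=(W[...,2]>zlo)&(W[...,2]<zhi)&(np.hypot(W[...,0]-c[0],W[...,1]-c[1])<R)
    p=W[m]; (x,y),r=cv2.minEnclosingCircle(p[:,:2].astype(np.float32))
    return dict(n=len(p),c=(round(x,4),round(y,4)),r=round(r,4),mean=p.mean(0).round(4).tolist(),zmed=round(float(np.median(p[:,2])),4))
E
python3 - <<'E'
from h import *
for n,px in(("top",dict(L=(185,258),R=(448,228),pan=(321,178))),("scene",dict(L=(440,250),R=(225,200),pan=(301,262)))):
    d=dict(np.load(f"pics/{n}0.npz"));W=cloud(d)
    for k,(u,v) in px.items():
        w=W[v,u]; print(n,k,w.round(3))
        if k=="pan": print("  pan",circ(W,w,.066,.085,.1))
        else:
            print("  lid",circ(W,w,.106,.12,.08)); print("  knob",circ(W,w,.146,.162,.07))
I=cv2.imread("pics/top0.png"); 
cv2.imwrite("pics/crop.png",np.hstack([cv2.resize(I[y:y+130,x:x+130],(390,390)) for x,y in((120,190),(390,160))]))
E
```

```text
top L [0.439 0.242 0.113]
  lid {'n': 1888, 'c': (0.451, 0.2684), 'r': 0.054, 'mean': [0.4498, 0.2663, 0.1133], 'zmed': 0.1133}
  knob {'n': 204, 'c': (0.451, 0.2685), 'r': 0.0149, 'mean': [0.4507, 0.2676, 0.1528], 'zmed': 0.153}
top R [ 0.51  -0.274  0.11 ]
  lid {'n': 1906, 'c': (0.5089, -0.2774), 'r': 0.0793, 'mean': [0.5292, -0.2821, 0.1131], 'zmed': 0.1131}
  knob {'n': 199, 'c': (0.5332, -0.2838), 'r': 0.0149, 'mean': [0.5325, -0.2833, 0.1525], 'zmed': 0.1527}
top pan [ 0.62  -0.02   0.077]
  pan {'n': 3846, 'c': (0.625, -0.0202), 'r': 0.0764, 'mean': [0.6231, -0.0202, 0.0753], 'zmed': 0.0752}
scene L [0.463 0.243 0.112]
  lid {'n': 882, 'c': (0.4552, 0.2715), 'r': 0.0551, 'mean': [0.4638, 0.2738, 0.1116], 'zmed': 0.1116}
  knob {'n': 99, 'c': (0.4543, 0.2705), 'r': 0.0186, 'mean': [0.4577, 0.2712, 0.1506], 'zmed': 0.1512}
scene R [ 0.548 -0.307  0.111]
  lid {'n': 599, 'c': (0.5358, -0.2795), 'r': 0.0569, 'mean': [0.5451, -0.276, 0.1115], 'zmed': 0.1114}
  knob {'n': 64, 'c': (0.5386, -0.2821), 'r': 0.0157, 'mean': [0.5401, -0.28, 0.1505], 'zmed': 0.1509}
scene pan [ 0.626 -0.019  0.073]
  pan {'n': 2091, 'c': (0.6286, -0.017), 'r': 0.0785, 'mean': [0.6324, -0.0153, 0.0736], 'zmed': 0.0736}
```

View pics/crop.png

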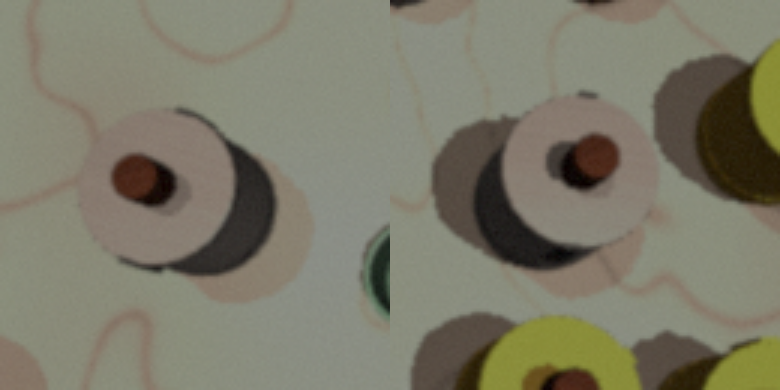

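```bash
cat >> h.py <<'E'
from scipy.spatial.transform import Rotation as Ro
def go(t):
    from workcell import bot
    s=bot.sense();R=Ro.from_rotvec(s["orientation"])
    print("t",s["time"],"pos",np.round(s["tool_pos"],4),"R",R.as_matrix().round(3).tolist(),"F",np.round(s["force"],2),"M",np.round(s["moment"],2),"op",np.round(s["opening"],3))
    for q in t: print(q,"->",R.inv().apply(np.array(q)-s["tool_pos"]).round(4))
E
python3 - <<'E'
from h import *
go([(.452,.269,.24),(.452,.269,.118)])
W=cloud(dict(np.load("pics/top0.npz")))
for n,(u,v) in dict(cup=(68,312),mug=(262,275),glass=(355,280),y1=(450,291),y2=(543,189),y3=(527,300),jug=(400,125)).items():
    p=W[v-12:v+13,u-12:u+13].reshape(-1,3); print(n,np.nanmedian(p,0).round(3),"zmax",np.nanmax(p[:,2]).round(3))
E
```

```text
t 0.1 pos [0.2817 0.6129 0.2076] R [[-0.001, 0.418, 0.909], [-0.001, 0.909, -0.418], [-1.0, -0.001, 0.0]] F [-0.31 -0.03  0.49] M [ 0.   -0.01  0.02] op 1.002
(0.452, 0.269, 0.24) -> [-0.032  -0.2415  0.2984]
(0.452, 0.269, 0.118) -> [ 0.09   -0.2413  0.2984]
cup [0.329 0.443 0.139] zmax 0.143
mug [0.42  0.105 0.006] zmax 0.074
glass [ 0.412 -0.097  0.006] zmax 0.084
y1 [ 0.384 -0.266  0.115] zmax 0.157
y2 [ 0.584 -0.452  0.121] zmax 0.157
y3 [ 0.37  -0.408  0.121] zmax 0.156
jug [ 0.76  -0.193  0.036] zmax 0.106
```

```bash
python3 -m jog '[[-0.03,-0.03,0.03,0,0,0,1],[-0.032,-0.055,0.065,0,0,0,1],[-0.032,-0.08,0.095,0,0,0,1],[-0.032,-0.1,0.124,0,0,0,1],[-0.032,-0.125,0.154,0,0,0,1]]' 20
python3 -m jog '[[0,-0.025,0.03,0,0,0,1],[0,-0.05,0.062,0,0,0,1],[0,-0.075,0.093,0,0,0,1],[0,-0.1,0.125,0,0,0,1],[0,-0.1165,0.144,0,0,0,1]]'
python3 -m jog '[[0,0,0,0,0,0,1],[0,0,0,0,0,0,1],[0,0,0,0,0,0,1]]'
python3 -c "
from h import *
go([(.452,.269,.24),(.452,.269,.118)])"
```

```text
time: 0.52
tool_pos: [0.3706, 0.4334, 0.2404]
orientation: [0.338, 1.544, -0.338]
force: [-0.1, 0.0, 0.7]
opening: 1.002
time: 0.93
tool_pos: [0.4535, 0.2649, 0.2404]
orientation: [0.34, 1.543, -0.342]
force: [1.3, -0.2, 1.0]
opening: 1.0
time: 1.18
tool_pos: [0.4513, 0.2702, 0.2402]
orientation: [0.338, 1.545, -0.337]
force: [-0.1, 0.2, -0.4]
opening: 1.001
t 1.1833 pos [0.4513 0.2702 0.2402] R [[-0.001, 0.417, 0.909], [0.0, 0.909, -0.417], [-1.0, 0.0, -0.001]] F [-0.13  0.23 -0.38] M [0.05 0.02 0.  ] op 1.001
(0.452, 0.269, 0.24) -> [ 0.0002 -0.0009  0.0011]
(0.452, 0.269, 0.118) -> [ 0.1222 -0.0009  0.0012]
```

```bash
python3 -m jog '[[0.03,-0.001,0.001,0,0,0,1],[0.06,-0.001,0.001,0,0,0,1],[0.09,-0.001,0.001,0,0,0,1],[0.11,-0.001,0.001,0,0,0,1],[0.121,-0.001,0.001,0,0,0,1]]' 40
python3 -m jog '[[0,0,0,0,0,0,1],[0,0,0,0,0,0,1],[0,0,0,0,0,0,0.2],[0,0,0,0,0,0,-0.2],[0,0,0,0,0,0,-0.5]]' 40
python3 -m jog '[[0,0,0,0,0,0,-1],[0,0,0,0,0,0,-1],[0,0,0,0,0,0,-1],[0,0,0,0,0,0,-1],[0,0,0,0,0,0,-1]]' 40
python3 -c "
from h import *
go([(.452,.269,.14)])"
```

```text
time: 1.6
tool_pos: [0.45, 0.2693, 0.1166]
orientation: [0.334, 1.548, -0.337]
force: [-0.3, -0.4, 0.8]
opening: 0.999
time: 2.02
tool_pos: [0.4527, 0.2688, 0.1204]
orientation: [0.339, 1.543, -0.336]
force: [0.3, 1.3, -0.0]
opening: 0.606
time: 2.43
tool_pos: [0.4528, 0.2687, 0.12]
orientation: [0.339, 1.543, -0.337]
force: [-0.9, 1.8, 6.4]
opening: 0.331
t 2.4333 pos [0.4528 0.2687 0.12  ] R [[0.001, 0.418, 0.909], [0.001, 0.909, -0.418], [-1.0, 0.002, 0.001]] F [-0.94  1.77  6.35] M [0.16 0.13 0.02] op 0.331
(0.452, 0.269, 0.14) -> [-0.02   -0.0001 -0.0008]
```

```bash
python3 -m jog '[[-0.008,0,0,0,0,0,-1],[-0.016,0,0,0,0,0,-1],[-0.024,0,0,0,0,0,-1],[-0.03,0,0,0,0,0,-1],[-0.03,0,0,0,0,0,-1]]' 50
python3 -m jog '[[0,0,0,0,0,0,-1],[0,0,0,0,0,0,-1],[0,0,0,0,0,0,-1],[0,0,0,0,0,0,-1],[0,0,0,0,0,0,-1]]'
python3 - <<'E'
from h import *
go([])
from workcell import vision
d=vision.get_image("top");W=cloud(d)
print(circ(W,(.452,.268),.12,.147,.06))
go([])
E
```

```text
time: 2.85
tool_pos: [0.4529, 0.2684, 0.1509]
orientation: [0.339, 1.543, -0.337]
force: [-0.6, 0.6, -2.2]
opening: 0.318
time: 3.27
tool_pos: [0.4521, 0.268, 0.1491]
orientation: [0.338, 1.545, -0.338]
force: [0.2, 0.6, -2.3]
opening: 0.321
t 3.2667 pos [0.4521 0.268  0.1491] R [[-0.001, 0.418, 0.909], [-0.0, 0.909, -0.418], [-1.0, -0.001, -0.0]] F [ 0.24  0.63 -2.35] M [ 0.03 -0.03  0.05] op 0.321
{'n': 1765, 'c': (0.4502, 0.2664), 'r': 0.0541, 'mean': [0.4462, 0.2585, 0.1415], 'zmed': 0.1422}
t 3.3167 pos [0.4522 0.2681 0.1491] R [[-0.0, 0.418, 0.909], [-0.0, 0.909, -0.418], [-1.0, -0.0, -0.0]] F [ 0.82  0.56 -2.81] M [-0.02 -0.04  0.04] op 0.322
```

The left canister is in the air (lid at z = 0.142) and pulls about 2.5 N, so it is the empty one. I'll put it back.

```bash
python3 -m jog '[[0.008,0,0,0,0,0,-1],[0.016,0,0,0,0,0,-1],[0.022,0,0,0,0,0,-1],[0.026,0,0,0,0,0,-1],[0.028,0,0,0,0,0,-1]]'
python3 -m jog '[[0,0,0,0,0,0,-1],[0.001,0,0,0,0,0,-1],[0.001,0,0,0,0,0,-1]]'
python3 -m jog '[[0,0,0,0,0,0,-0.2],[0,0,0,0,0,0,0],[0,0,0,0,0,0,0.3],[0,0,0,0,0,0,0.6],[0,0,0,0,0,0,1]]'
python3 -m jog '[[0,0,0,0,0,0,1],[0,0,0,0,0,0,1],[0,0,0,0,0,0,1],[-0.02,0,0,0,0,0,1],[-0.05,0,0,0,0,0,1]]'
python3 -m jog '[[-0.03,0,0,0,0,0,1],[-0.06,0,0,0,0,0,1],[-0.08,0,0,0,0,0,1],[-0.08,0,0,0,0,0,1],[-0.08,0,0,0,0,0,1]]'
python3 - <<'E'
from h import *
go([(.534,-.283,.25)])
from workcell import vision
d=vision.get_image("top");W=cloud(d)
print(circ(W,(.452,.268),.106,.119,.06)); print(circ(W,(.452,.268),.146,.159,.06))
E
```

```text
time: 3.73
tool_pos: [0.4518, 0.2678, 0.1203]
orientation: [0.337, 1.545, -0.339]
force: [0.1, 0.3, -0.6]
opening: 0.32
time: 3.98
tool_pos: [0.4524, 0.2682, 0.1204]
orientation: [0.338, 1.544, -0.338]
force: [0.3, 0.0, -3.5]
opening: 0.323
time: 4.4
tool_pos: [0.4524, 0.2682, 0.1206]
orientation: [0.338, 1.544, -0.338]
force: [0.3, 0.3, -0.7]
opening: 0.905
time: 4.82
tool_pos: [0.4507, 0.2672, 0.1688]
orientation: [0.335, 1.548, -0.341]
force: [1.1, 0.2, 0.2]
opening: 1.0
time: 5.23
tool_pos: [0.4527, 0.2684, 0.2514]
orientation: [0.339, 1.543, -0.336]
force: [-0.2, 0.5, -0.7]
opening: 1.0
t 5.2333 pos [0.4527 0.2684 0.2514] R [[0.002, 0.418, 0.909], [0.001, 0.909, -0.418], [-1.0, 0.002, 0.001]] F [-0.17  0.53 -0.72] M [-0.   -0.02 -0.02] op 1.0
(0.534, -0.283, 0.25) -> [ 0.0007 -0.4671  0.3041]
{'n': 1693, 'c': (0.4505, 0.2676), 'r': 0.0537, 'mean': [0.448, 0.2616, 0.1133], 'zmed': 0.1133}
{'n': 158, 'c': (0.4507, 0.2679), 'r': 0.0148, 'mean': [0.4493, 0.2645, 0.1525], 'zmed': 0.1527}
```

```bash
python3 -m jog '[[0,-0.033,0.0215,0,0,0,1],[0,-0.066,0.043,0,0,0,1],[0,-0.099,0.0645,0,0,0,1],[0,-0.132,0.086,0,0,0,1],[0,-0.165,0.1075,0,0,0,1]]'
python3 -m jog '[[0,-0.033,0.0215,0,0,0,1],[0,-0.066,0.043,0,0,0,1],[0,-0.099,0.0645,0,0,0,1],[0,-0.132,0.086,0,0,0,1],[0,-0.165,0.1075,0,0,0,1]]'
python3 -m jog '[[0,-0.033,0.0215,0,0,0,1],[0,-0.066,0.043,0,0,0,1],[0,-0.099,0.0645,0,0,0,1],[0,-0.125,0.082,0,0,0,1],[0,-0.137,0.089,0,0,0,1]]'
python3 -m jog '[[0,0,0,0,0,0,1],[0,0,0,0,0,0,1],[0,0,0,0,0,0,1],[0,0,0,0,0,0,1],[0,0,0,0,0,0,1]]'
python3 -c "
from h import *
go([(.534,-.283,.25),(.534,-.283,.119)])"
```

```text
time: 5.7
tool_pos: [0.4802, 0.0714, 0.2491]
orientation: [0.337, 1.546, -0.339]
force: [0.9, -0.3, 0.4]
opening: 1.0
time: 6.12
tool_pos: [0.509, -0.1233, 0.249]
orientation: [0.338, 1.547, -0.338]
force: [0.9, 0.2, -0.3]
opening: 0.996
time: 6.53
tool_pos: [0.5322, -0.288, 0.2485]
orientation: [0.34, 1.546, -0.343]
force: [-0.5, 0.3, -0.9]
opening: 1.0
time: 6.95
tool_pos: [0.5338, -0.2815, 0.2504]
orientation: [0.337, 1.545, -0.336]
force: [0.2, -0.2, -0.9]
opening: 1.001
t 6.95 pos [ 0.5338 -0.2815  0.2504] R [[-0.0, 0.416, 0.91], [0.001, 0.91, -0.416], [-1.0, 0.001, -0.0]] F [ 0.19 -0.17 -0.94] M [ 0.04 -0.05 -0.01] op 1.001
(0.534, -0.283, 0.25) -> [ 0.0004 -0.0012  0.0008]
(0.534, -0.283, 0.119) -> [ 0.1314 -0.0013  0.0009]
```

```bash
python3 -m jog '[[0.03,-0.001,0.001,0,0,0,1],[0.06,-0.001,0.001,0,0,0,1],[0.09,-0.001,0.001,0,0,0,1],[0.115,-0.001,0.001,0,0,0,1],[0.13,-0.001,0.001,0,0,0,1]]' 60
python3 -m jog '[[0,0,0,0,0,0,1],[0,0,0,0,0,0,1],[0,0,0,0,0,0,0.2],[0,0,0,0,0,0,-0.2],[0,0,0,0,0,0,-0.5]]' 60
python3 -m jog '[[0,0,0,0,0,0,-1],[0,0,0,0,0,0,-1],[0,0,0,0,0,0,-1],[0,0,0,0,0,0,-1],[0,0,0,0,0,0,-1]]' 60
python3 -m jog '[[-0.008,0,0,0,0,0,-1],[-0.016,0,0,0,0,0,-1],[-0.024,0,0,0,0,0,-1],[-0.03,0,0,0,0,0,-1],[-0.03,0,0,0,0,0,-1]]' 60
python3 -m jog '[[0,0,0,0,0,0,-1],[0,0,0,0,0,0,-1],[0,0,0,0,0,0,-1],[0,0,0,0,0,0,-1],[0,0,0,0,0,0,-1]]'
python3 - <<'E'
from h import *
from workcell import vision
d=vision.get_image("top");W=cloud(d)
print(circ(W,(.534,-.283),.125,.147,.06))
go([])
E
```

```text
time: 7.37
tool_pos: [0.5331, -0.2826, 0.1179]
orientation: [0.338, 1.547, -0.336]
force: [-0.5, 0.2, -0.1]
opening: 0.999
time: 7.78
tool_pos: [0.5347, -0.2847, 0.1218]
orientation: [0.337, 1.542, -0.338]
force: [-0.0, -0.1, 0.4]
opening: 0.609
time: 8.2
tool_pos: [0.5345, -0.2844, 0.1214]
orientation: [0.338, 1.543, -0.337]
force: [-1.7, 2.0, 7.0]
opening: 0.312
time: 8.62
tool_pos: [0.5346, -0.285, 0.1521]
orientation: [0.337, 1.542, -0.338]
force: [0.1, -0.3, -5.7]
opening: 0.311
time: 9.03
tool_pos: [0.5338, -0.2844, 0.1501]
orientation: [0.338, 1.545, -0.338]
force: [0.5, -0.3, -5.5]
opening: 0.314
{'n': 819, 'c': (0.5361, -0.2761), 'r': 0.0525, 'mean': [0.5268, -0.2556, 0.1412], 'zmed': 0.1416}
t 9.0833 pos [ 0.5339 -0.2844  0.1501] R [[-0.0, 0.418, 0.909], [0.0, 0.909, -0.418], [-1.0, -0.0, -0.0]] F [-0.83  0.47 -5.98] M [ 0.    0.01 -0.01] op 0.316
```

Right canister: about 5.8 N, lid raised 29 mm, so this is the full one. Carry it to the pan.

```bash
python3 -m jog '[[-0.01,0,0,0,0,0,-1],[-0.03,0,0,0,0,0,-1],[-0.05,0,0,0,0,0,-1],[-0.07,0,0,0,0,0,-1],[-0.085,0,0,0,0,0,-1]]'
python3 -m jog '[[-0.005,0,0,0,0,0,-1],[-0.005,0.01,-0.001,0,0,0,-1],[-0.005,0.025,-0.0025,0,0,0,-1],[-0.005,0.045,-0.0045,0,0,0,-1],[-0.005,0.065,-0.0065,0,0,0,-1]]'
python3 -m jog '[[0,0.02,-0.002,0,0,0,-1],[0,0.04,-0.004,0,0,0,-1],[0,0.06,-0.006,0,0,0,-1],[0,0.08,-0.008,0,0,0,-1],[0,0.1,-0.01,0,0,0,-1]]'
python3 -m jog '[[0,0.02,-0.002,0,0,0,-1],[0,0.04,-0.004,0,0,0,-1],[0,0.06,-0.006,0,0,0,-1],[0,0.08,-0.008,0,0,0,-1],[0,0.095,-0.009,0,0,0,-1]]'
python3 -m jog '[[0,0.01,-0.001,0,0,0,-1],[0,0.017,-0.001,0,0,0,-1],[0,0.02,-0.0015,0,0,0,-1],[0,0.02,-0.0015,0,0,0,-1],[0,0.02,-0.0015,0,0,0,-1]]'
python3 -m jog '[[0,0,0,0,0,0,-1],[0,0,0,0,0,0,-1],[0,0,0,0,0,0,-1]]'
python3 - <<'E'
from h import *
from workcell import vision
go([(.6265,-.019,.24)])
d=vision.get_image("scene");W=cloud(d); cv2.imwrite("pics/carry.png",d["pixels"][:,:,::-1])
print(circ(W,(.6265,-.019),.19,.25,.06))
E
```

```text
time: 9.5
tool_pos: [0.5343, -0.2849, 0.2379]
orientation: [0.338, 1.542, -0.338]
force: [0.9, -0.6, -6.1]
opening: 0.317
time: 9.92
tool_pos: [0.5549, -0.2211, 0.2392]
orientation: [0.339, 1.546, -0.338]
force: [0.2, -0.0, -5.7]
opening: 0.314
time: 10.33
tool_pos: [0.5876, -0.1255, 0.2391]
orientation: [0.338, 1.547, -0.337]
force: [0.3, 0.2, -5.8]
opening: 0.308
time: 10.75
tool_pos: [0.6192, -0.0342, 0.239]
orientation: [0.337, 1.547, -0.336]
force: [-0.3, 0.4, -5.8]
opening: 0.315
time: 11.17
tool_pos: [0.6261, -0.02, 0.2403]
orientation: [0.338, 1.544, -0.34]
force: [0.4, -0.3, -5.3]
opening: 0.317
time: 11.42
tool_pos: [0.6262, -0.0196, 0.2405]
orientation: [0.339, 1.544, -0.339]
force: [0.8, -0.2, -5.0]
opening: 0.315
t 11.4167 pos [ 0.6262 -0.0196  0.2405] R [[0.0, 0.419, 0.908], [-0.0, 0.908, -0.419], [-1.0, -0.0, 0.0]] F [ 0.77 -0.16 -5.02] M [-0.01 -0.03 -0.02] op 0.315
(0.6265, -0.019, 0.24) -> [0.0005 0.0006 0.    ]
{'n': 1584, 'c': (0.6294, -0.0164), 'r': 0.0564, 'mean': [0.6472, -0.0047, 0.2213], 'zmed': 0.229}
```

View pics/carry.png

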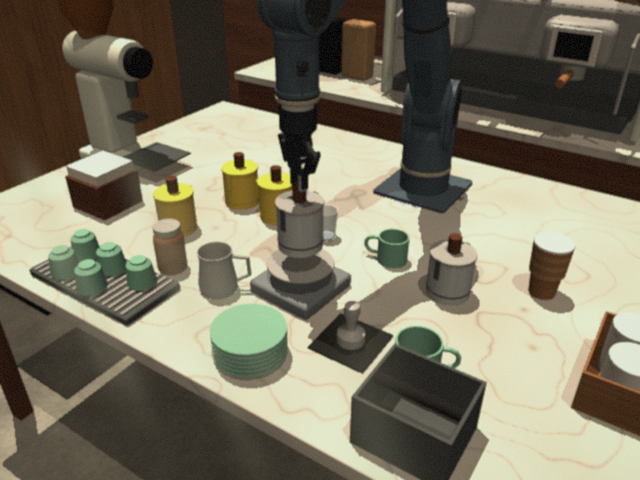

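The picture shows the canister hanging upright over the pan at (300,222), with the other grey one standing at (451,268). Underside is at about 0.12; contact is expected at TCP 0.196 and settling near 0.184. I'll lower slowly and watch the force.

```bash
python3 -m jog '[[0.008,0.0005,0,0,0,0,-1],[0.016,0.0005,0,0,0,0,-1],[0.024,0.0005,0,0,0,0,-1],[0.032,0.0005,0,0,0,0,-1],[0.036,0.0005,0,0,0,0,-1]]'
python3 -m jog '[[0.002,0,0,0,0,0,-1],[0.004,0,0,0,0,0,-1],[0.006,0,0,0,0,0,-1],[0.008,0,0,0,0,0,-1],[0.01,0,0,0,0,0,-1]]'
python3 -m jog '[[0.001,0,0,0,0,0,-1],[0.002,0,0,0,0,0,-1],[0.003,0,0,0,0,0,-1],[0.004,0,0,0,0,0,-1],[0.005,0,0,0,0,0,-1]]'
python3 -m jog '[[0,0,0,0,0,0,-1],[0,0,0,0,0,0,-1],[0,0,0,0,0,0,-1],[0,0,0,0,0,0,-1],[0,0,0,0,0,0,-1]]'
python3 -c "
from h import *
go([])"
```

```text
time: 11.88
tool_pos: [0.6258, -0.0182, 0.2025]
orientation: [0.337, 1.547, -0.338]
force: [-0.7, 0.8, -5.5]
opening: 0.316
time: 12.3
tool_pos: [0.627, -0.0183, 0.1947]
orientation: [0.338, 1.543, -0.338]
force: [-0.2, 0.7, -3.5]
opening: 0.309
time: 12.72
tool_pos: [0.6269, -0.0183, 0.1897]
orientation: [0.338, 1.543, -0.338]
force: [1.5, 0.8, -1.8]
opening: 0.314
time: 13.13
tool_pos: [0.6268, -0.0182, 0.1895]
orientation: [0.338, 1.544, -0.338]
force: [1.8, 1.7, -1.2]
opening: 0.309
t 13.1333 pos [ 0.6268 -0.0182  0.1895] R [[0.0, 0.418, 0.909], [0.0, 0.909, -0.418], [-1.0, 0.0, 0.0]] F [ 1.8   1.74 -1.19] M [ 0.26 -0.34  0.03] op 0.309
```

```bash
python3 -m jog '[[0.001,0,0,0,0,0,-1],[0.002,0,0,0,0,0,-1],[0.0025,0,0,0,0,0,-1],[0.0025,0,0,0,0,0,-1],[0.0025,0,0,0,0,0,-1]]' 20
python3 -m jog '[[0,0,0,0,0,0,-0.3],[0,0,0,0,0,0,-0.1],[0,0,0,0,0,0,0.3],[0,0,0,0,0,0,0.6],[0,0,0,0,0,0,1]]'
python3 -m jog '[[0,0,0,0,0,0,1],[0,0,0,0,0,0,1],[0,0,0,0,0,0,1],[-0.01,0,0,0,0,0,1],[-0.03,0,0,0,0,0,1]]'
python3 -m jog '[[-0.03,0,0,0,0,0,1],[-0.06,0,0,0,0,0,1],[-0.09,0,0,0,0,0,1],[-0.12,0,0,0,0,0,1],[-0.12,0,0,0,0,0,1]]'
python3 -m jog '[[0,-0.03,-0.03,0,0,0,1],[0,-0.06,-0.05,0,0,0,1],[0,-0.09,-0.05,0,0,0,1],[0,-0.12,-0.05,0,0,0,1],[0,-0.12,-0.05,0,0,0,1]]'
python3 -m jog '[[0,0,0,0,0,0,1],[0,0,0,0,0,0,1],[0,0,0,0,0,0,1],[0,0,0,0,0,0,1],[0,0,0,0,0,0,1]]'
python3 - <<'E'
from h import *
from workcell import vision
go([])
for n in("top","scene"):
    d=vision.get_image(n);W=cloud(d); cv2.imwrite(f"pics/end_{n}.png",d["pixels"][:,:,::-1])
    for c,h in(((.6265,-.019),.064),((.4515,.268),0)):
        for a,b in((.106,.121),(.144,.16)):
            try: print(n,circ(W,c,a+h,b+h,.062))
            except Exception as e: print(n,e)
    m=(np.abs(W[...,2]-.064)<.006)&(np.hypot(W[...,0]-.6265,W[...,1]+.019)<.074)&(np.hypot(W[...,0]-.6265,W[...,1]+.019)>.06); print("panz",np.median(W[m][:,2]),m.sum())
E
```

```text
time: 13.55
tool_pos: [0.6267, -0.0183, 0.187]
orientation: [0.338, 1.544, -0.338]
force: [2.4, 0.6, -0.6]
opening: 0.309
time: 13.97
tool_pos: [0.6264, -0.0186, 0.1869]
orientation: [0.338, 1.544, -0.338]
force: [-0.6, -0.1, -0.6]
opening: 0.857
time: 14.38
tool_pos: [0.6252, -0.0182, 0.2156]
orientation: [0.337, 1.548, -0.339]
force: [0.4, -0.1, -0.3]
opening: 1.003
time: 14.8
tool_pos: [0.6287, -0.0189, 0.3441]
orientation: [0.339, 1.535, -0.336]
force: [0.2, -0.4, -0.2]
opening: 0.997
time: 15.22
tool_pos: [0.5281, -0.113, 0.3385]
orientation: [0.342, 1.542, -0.346]
force: [0.7, -1.0, 1.4]
opening: 0.998
time: 15.63
tool_pos: [0.5314, -0.1056, 0.3367]
orientation: [0.337, 1.545, -0.337]
force: [0.8, -0.6, -0.6]
opening: 1.0
t 15.6333 pos [ 0.5314 -0.1056  0.3367] R [[-0.0, 0.416, 0.909], [0.0, 0.909, -0.416], [-1.0, -0.0, -0.0]] F [ 0.81 -0.61 -0.6 ] M [ 0.04  0.04 -0.01] op 1.0
top {'n': 48, 'c': (0.6396, 0.027), 'r': 0.021, 'mean': [0.6384, 0.0286, 0.1771], 'zmed': 0.1768}
top {'n': 0, 'c': (0.0, 0.0), 'r': 0.0, 'mean': [nan, nan, nan], 'zmed': nan}
top {'n': 1886, 'c': (0.451,
[... 237 characters left out ...]
153), 'r': 0.0556, 'mean': [0.6378, -0.0104, 0.1755], 'zmed': 0.1755}
scene {'n': 109, 'c': (0.6295, -0.0144), 'r': 0.0167, 'mean': [0.6328, -0.0145, 0.2141], 'zmed': 0.2147}
scene {'n': 888, 'c': (0.4529, 0.2727), 'r': 0.0559, 'mean': [0.4634, 0.2737, 0.1117], 'zmed': 0.1117}
scene {'n': 108, 'c': (0.4561, 0.2696), 'r': 0.0175, 'mean': [0.4576, 0.2715, 0.1502], 'zmed': 0.151}
panz 0.06256328520140586 498h.py:10: RuntimeWarning: Mean of empty slice.
  return dict(n=len(p),c=(round(x,4),round(y,4)),r=round(r,4),mean=p.mean(0).round(4).tolist(),zmed=round(float(np.median(p[:,2])),4))
  ret = um.true_divide(
  return _methods._mean(a, axis=axis, dtype=dtype,
  ret = ret.dtype.type(ret / rcount)
```

View pics/end_scene.png

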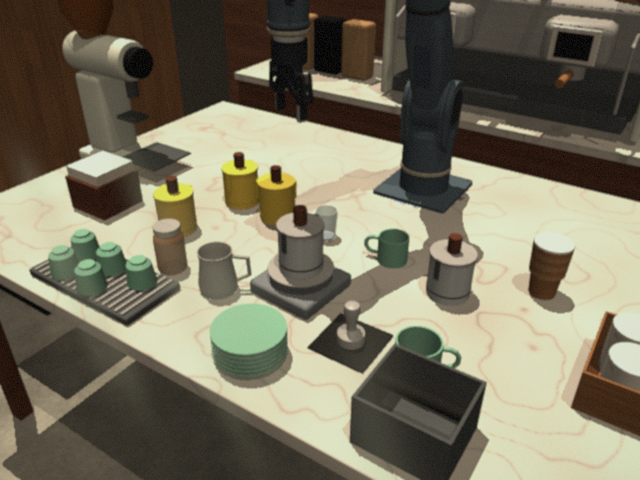

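The picture shows the full canister upright in the middle of the pan at (300,245), the empty one standing at (451,268), and the gripper well clear at (290,80). From the scene camera the lid top is at 0.1755 and the pan at 0.0626, so the pan has sunk 11 mm (it read 0.0736 before). Handing in.

```bash
python3 -c "
from workcell import sign_off
print(sign_off())"
```

```text
the job is handed in; nothing more can be done
None
```

The full canister now stands upright in the middle of the pan, and the empty one is back where it started. I handed the job in after about 16 s of robot time; sign-off gives no verdict.

- **Which is full:** The left canister pulled about 2.5 N when lifted, so it is the empty one, and I put it back. The right one pulled about 5.8 N, so it is the full one.
- **Full canister on the pan:** In the scene camera its axis is within about 4 mm of the pan's centre. The pan sank about 11 mm, as expected for the full one and well short of its stop. I lowered it slowly and released it with almost all its weight already on the pan.
- **Empty canister:** It stands upright within about 2 mm of its start, by the top camera.
- **Arm:** The gripper is open and well clear. The wrist force readings stayed at about 7 N or less.

The last top view could not confirm the canister's position on the pan: the lid and knob were mostly hidden, presumably by the arm. That check rests on the scene camera, which reads 2 to 4 mm off the top camera. It still showed the pan at the same level (0.064 m, from few pixels).

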